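# Crack the desiccator lid and hold it ajar

## Robot

A 6-joint arm with a two-finger parallel gripper is mounted at the origin on the work surface. World frame = base frame: x ahead of the robot, y to its left, z up, the work surface at z = 0. Lengths are in mm, angles in rad, forces in N, time in s.
With the tool pointing down it reaches from about 400 to 925 mm from the base axis. Payload 12.5 kg.
Tool frame: the origin (TCP) lies midway between the tips of the shut fingers; the grasp point (between the pads) lies 19 mm behind it (env.pinch_z is the z of the grasp point in the tool frame, in mm); z points along the fingers, y is the line along which they close (so a half turn about z gives the same grasp; the last joint's range is limited). The gripper opens to 95 mm and grips with 3 to 60 N. Pads are 20 mm wide; open, the fingers measure 119 mm over their backs; the gripper's body (75 mm by 180 mm) begins 59 mm behind the grasp point.
Start: joints at [-1.381, 0.491, 1.559, -0, 1.092, -0.106], TCP at [182.214, -597.867, 214.661] pointing down, gripper open.
Joint ranges: [-3.1, 3.1], [-0.84, 2.19], [0.05, 2.79], [-1.13, 4.28], [0.06, 2.93], [-2.69, 2.69]. Speed limits (rad/s): [2.22, 2.22, 2.79, 3.14, 3.14, 3.14].

## Interface

Orientations are given as [roll, pitch, yaw] about the fixed x, y, z axes, in that order (R = Rz(yaw) Ry(pitch) Rx(roll)).
In Python, from cell import env, eyes gives the robot as it stands.
- The arm moves only by the shell command python3 -m inch 'ROWS'. ROWS is JSON, a list of rows, each a list of 3 entries, a list of its own where there are three numbers: the shift along the tool's x, y, z in units of 60 mm (1.0 is 60 mm), then the turn about the tool's z in units of 5 degrees (1.0 is 5 degrees), then the closure, from -1 (fully open) to 1 (shut). In form: [[[tx, ty, tz], turn, claw], ...]. A call has exactly 10 rows; each row shifts and turns the commanded pose from where the row before left it, along the tool's axes as they then stand; what a row does not reach is not made up. A row lasts 1/8 s, in which the tool goes at most 62.5 mm and 10.7 degrees, less where a joint would pass 70% of its speed; a pose out of reach is approached as far as the arm can. A call is refused whole if a number of a shift passes 1 or a number of a turn 1, either way. A call with a gripper value outside its range is refused whole. The fingers move at their own pace and stop on an object; the grip force is fixed at half the most. Time passes only in rows, so rows that do not move let the fingers close, or fill a call up. It gives the time, the measured TCP pose, the force, the opening and the grip force at its end, in the units of the state.
- env.state(): the state, without advancing time (a new reading comes with each control period).
- eyes.read_camera(name): name is "scene" or "top" or "wrist"; returns a dict with "pixels" (400x640x3 uint8, red, green, blue), "fx", "fy", "cx", "cy" (pixels), "distortion" ([k1, k2, p1, p2, k3] as OpenCV has them; the pictures are not rectified), "extrinsics" (4x4, takes a point from world to camera coordinates). Camera axes: x right, y down, z forward; pixel columns grow to the right and rows downward; lengths in mm; the calibration is good to about 2 mm. A picture is of the moment at which its call begins. There is no depth.
- env.job_done(): hands the job in; it is judged then, once.
Trained networks look in a picture, given as the dict that the camera call returned (one of the last four; its "shot" number tells which), for a name from the list of things; names that differ only in an ending like _2 or _b are one class to them, and where a whole thing is asked for, a point or a joint stands for the part that bears it (a point fixed in the world has none). Each returns a list of dicts, best first, with "score" (0 to 1); they miss things now and then, are a little off and sometimes report something else, mostly with a low value. They report only what shows in the picture. A call takes as long as a camera call. They do not tell look-alikes from the thing itself.
- eyes.boxes_of(name, picture): "centre" ([row, column] in pixels, amid what is visible of it).
- eyes.cut_out(name, picture): "mask" (400x640 bool, what is visible of it) and "centre" ([row, column] in pixels, amid what is visible of it).
- eyes.spot_point(name, picture): "centre" ([row, column] in pixels: a listed point, or the origin of a listed thing).
The state is a dict: "t": time; "joints": joint angles; "qvel": joint speeds; "tau": joint torques, N m; "eef_pos": TCP position; "tcp_rot": TCP orientation; "ft_force": force on the tool from outside, world axes, zero at the start; "moment": the same for the moment, N m; "opening": opening from 0.0 (shut) to 1.0 (fully open); "grip_force": force on a finger pad.
Only numpy, scipy, OpenCV 4.12 (cv2) and the standard library are available. Lean on these libraries where they do the work, as an engineer would, in place of code of your own. Each camera call takes 0.05 s, during which the arm holds its last target. There are 200 camera calls.

## Task

Swing both red-pegged retaining arms well clear of the blue lid of the drying canister, then take the lid by its white handle, break it free of its sticky seal and hold it level over the mouth, open by about 20 mm all round, so the moisture probe can be slipped in. Never raise the lid more than 40 mm, and leave the jar, the cup and the tray where they stand. Finish while still holding the lid there: do not put it down or let go.

Things in the scene. Friction and masses are not known exactly. Their poses are not given: they have to be found in the camera images.
- canister: Round stainless drying canister, 140 mm outside diameter, 12 mm wall, fixed to the table on a dark base plate (170 mm along its x, 260 mm along its y, 10 mm thick). Origin: under its centre, on the table. z up. A steel clamp post (20 mm diameter, top 112 mm above the table) stands on the plate at y = +100 mm and another at y = -100 mm.
- rim (a point): Centre of the canister's mouth, at the rim, 100 mm above the table; axes as the canister's. A ring of sprung rubber just below the rim grips the lid's plug: pulling the shut lid straight up meets a peak of roughly 14 to 20 N within the first 5 mm, then suddenly gives, leaving only the lid's weight; the plug is clear of the rim above 14 mm of lift.
- lid: Blue disc lid, 144 mm diameter, 8 mm thick, about 0.25 kg, loose; a plug of 100 mm diameter reaches 14 mm below it into the canister. Origin: centre of the underside of the disc, which rests on the rim when shut; z up, x and y as the canister's.
- handle (a point): Centre of the white grip bar on top of the lid, 40 mm above the lid's origin. The bar is 56 mm long along the lid's y, 14 mm thick along its x, 20 mm tall (its top 50 mm above the lid's origin, a gap of 22 mm under it between two end posts). Pinch it across its thickness from above.
- clamp_left (a joint): Angle of the dark steel retaining arm on the post at the canister's +y, turning about the post's upright axis: 0 points to the lid's centre, over the lid; it grows as the arm swings towards the canister's -x, stop at 1.65 rad. It starts between 0 and 0.35, is over the lid until about 0.95, moves with about 2 N at the peg and stays where it is left.
- peg_left (a point): Red upright peg of the left arm, 12 mm diameter, 42 mm from the pivot axis; this point is on its axis 148.5 mm above the table. The peg rises from the arm's top (121 mm above the table) to 163.5 mm. The arm is 14 mm wide and 8 mm thick, its underside 4.5 mm above the lid's top.
- clamp_right (a joint): The same for the arm on the post at the canister's -y: 0 points to the lid's centre, it grows as the arm swings towards the canister's -x, stop at 1.65 rad.
- peg_right (a point): Red upright peg of the right arm, as peg_left.
- jar: White closed plastic jar, 56 mm diameter, 85 mm tall, a bystander; origin under its centre.
- cup: Steel cup, 72 mm diameter, 75 mm tall, a bystander; origin under its centre.
- tray: Small grey open parts tray 130 x 100 x 35 mm, a bystander; origin under its centre.
Mind the look-alikes: they are no part of the job. Several things have the shape of the lid; the one meant has the colours described above.

How it is judged:
By the outcome, as a careful person would: the job done as asked, in the order asked, and still so for the second after the job is handed in, while the arm keeps its last pose, push and grip.
It also fails if it takes over 54 s, if anything falls off the work surface, if the arm or the gripper's body presses on something with over 40 N, if the wrist force passes 120 N, or if a joint passes its speed limit or range.

## Working session

There is one attempt and no reset: what is moved stays moved. The work goes in short steps, Python scripts to look and compute and a shell command to move; the robot and the scene stay as the last step left them, time stands still between calls to the robot, and variables do not carry over. Pictures are saved under pics/ and viewed, at most 10 in all, crops included, and the job is handed in when it is done.

```bash
ls; mkdir -p pics; python3 - <<'E'
from cell import env, eyes
import cv2
s=env.state(); print(s['t'],s['eef_pos'],s['tcp_rot'],s['opening'],env.pinch_z)
for n in ["scene","top"]:
    p=eyes.read_camera(n); cv2.imwrite(f"pics/{n}0.png",p["pixels"][:,:,::-1])
    for k in ["canister","rim","lid","handle","peg_left","peg_right","jar","cup","tray"]:
        print(n,k,[([round(float(v)) for v in d["centre"]],round(d["score"],2)) for d in eyes.spot_point(k,p)][:4])
E
```

```text
pics
0.0 [ 182.15708681 -597.61266354  214.0707827 ] [-3.14049192e+00 -1.37158684e-04  2.95744952e-01] 0.999428250628478 -18.8
scene canister [([209, 343], 0.63)]
scene rim []
scene lid [([180, 341], 0.95), ([161, 265], 0.9), ([201, 446], 0.62), ([146, 375], 0.26)]
scene handle [([195, 452], 0.92), ([166, 345], 0.85), ([152, 264], 0.77)]
scene peg_left [([144, 354], 0.48)]
scene peg_right [([181, 334], 0.69), ([146, 351], 0.22)]
scene jar [([265, 385], 0.91)]
scene cup [([145, 377], 0.77)]
scene tray [([301, 313], 0.9), ([148, 377], 0.41)]
top canister []
top rim []
top lid [([199, 286], 0.88), ([291, 278], 0.85), ([131, 248], 0.71), ([196, 307], 0.31)]
top handle [([293, 275], 0.9), ([195, 284], 0.73), ([127, 242], 0.73)]
top peg_left [([149, 320], 0.72), ([203, 258], 0.68)]
top peg_right [([194, 304], 0.67)]
top jar [([151, 321], 0.94)]
top cup [([210, 208], 0.71)]
top tray [([185, 377], 0.81)]
```

View pics/scene0.png

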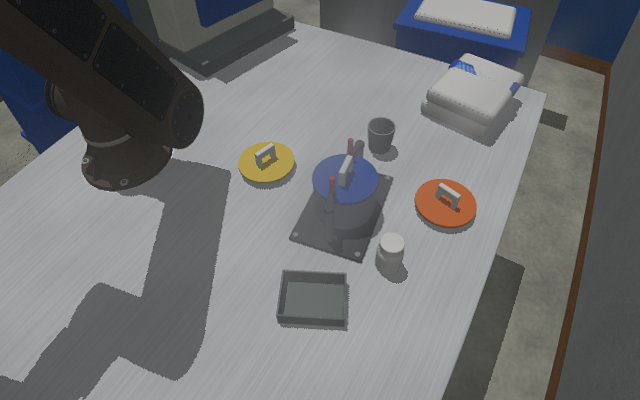

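View pics/top0.png

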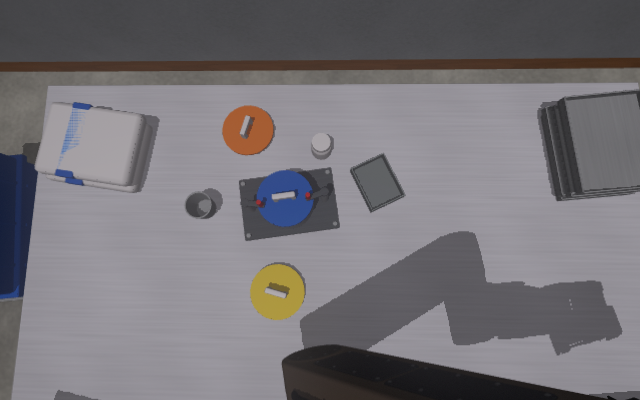

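The blue lid is at about (180,345) in the scene view and (199,286) in the top view. The red pegs are at top columns 259 and 308, the jar at (145,321), the cup at (205,200) and the tray at (183,377). The yellow and orange lids are decoys.

```bash
cat > h.py <<'E'
import numpy as np, cv2
from cell import env, eyes
def cam(p):
    K=np.array([[p["fx"],0,p["cx"]],[0,p["fy"],p["cy"]],[0,0,1]]); E=np.array(p["extrinsics"]); return K,np.array(p["distortion"],float),E
def onz(p,uv,z):
    K,d,E=cam(p); uv=np.array(uv,float).reshape(-1,1,2)
    r=cv2.undistortPoints(uv,K,d)[:,0]; R,t=E[:3,:3],E[:3,3]
    D=np.c_[r,np.ones(len(r))]@R; o=-R.T@t
    return o+D*((z-o[2])/D[:,2])[:,None]
def proj(p,X):
    K,d,E=cam(p); return cv2.projectPoints(np.array(X,float).reshape(-1,3),cv2.Rodrigues(E[:3,:3])[0],E[:3,3],K,d)[0][:,0]
def blobs(p,cond,roi,n=3,amin=8):
    m=np.zeros(cond.shape,np.uint8); a,b,c,e=roi; m[a:b,c:e]=cond[a:b,c:e]
    k,l,s,c=cv2.connectedComponentsWithStats(m); o=sorted(range(1,k),key=lambda i:-s[i,4])[:n]
    return [(c[i],s[i],l==i) for i in o if s[i,4]>=amin]
E
python3 - <<'E'
from h import *
np.set_printoptions(precision=1,suppress=True)
for n,roi in [("top",(150,250,230,350)),("scene",(120,270,290,400))]:
    p=eyes.read_camera(n); I=p["pixels"].astype(int); r,g,b=I[...,0],I[...,1],I[...,2]
    print(n,"cam at",-p["extrinsics"][:3,:3].T@p["extrinsics"][:3,3])
    for c,s,m in blobs(p,(r>g+40)&(r>b+40),roi):
        v,u=np.nonzero(m); w=onz(p,[c],148.5 if n=="scene" else 163.5)
        print("red",c,s,"xy",w)
    for c,s,m in blobs(p,(b>r+40)&(b>g+25),roi,1):
        h=cv2.convexHull(np.argwhere(m)[:,::-1].astype(np.float32))[:,0]
        W=onz(p,h,108)[:,:2].astype(np.float32); print("lid",s,cv2.minEnclosingCircle(W))
    for c,s,m in blobs(p,(r>150)&(g>150)&(b>140),(185,210,262,305) if n=="top" else (150,190,330,360),2):
        W=onz(p,np.argwhere(m)[:,::-1],150)[:,:2]; q=W-W.mean(0); U=np.linalg.svd(q,full_matrices=0)[2]
        print("bar",s,W.mean(0),np.ptp(q@U.T,0),np.arctan2(U[0,1],U[0,0]))
    if n=="top":
        m=((r+g+b)<260)|((b>r+40)); k=blobs(p,m,(155,250,232,345),1)[0]
        m=cv2.morphologyEx(k[2].astype(np.uint8),cv2.MORPH_OPEN,np.ones((5,5)))
        W=onz(p,np.argwhere(m>0)[:,::-1],10)[:,:2].astype(np.float32); print("plate",k[1],cv2.minAreaRect(W))
    for k,z in [("jar",0),("cup",0),("tray",0)]:
        d=eyes.spot_point(k,p); print(k,onz(p,[d[0]["centre"][::-1]],0)[0] if d else None)
    cv2.imwrite(f"pics/{n}crop.png",cv2.resize(p["pixels"][roi[0]:roi[1],roi[2]:roi[3],::-1],None,fx=3 if n=='scene' else 4,fy=3 if n=='scene' else 4,interpolation=cv2.INTER_CUBIC))
E
```

```text
top cam at [ 437.3   22.3 1115.2]
red [246.6 151.6] [233 150  29   5 105] xy [[701.3 215.7 163.5]]
red [258.1 202.3] [256 200   5   6  23] xy [[577.6 184.1 163.5]]
red [307.4 195. ] [306 192   4   7  22] xy [[595.3  67.6 163.5]]
lid [ 257  170   57   57 2236] ((597.8583374023438, 127.62872314453125), 71.89179229736328)
bar [272 192  22   7  92] [597.2 127.9] [51.3 10. ] 1.717276158941421
plate [ 239  168  100   72 5495] ((603.2478637695312, 128.33639526367188), (179.7897186279297, 257.7962951660156), 8.267507553100586)
jar [754.  41.   0.]
cup [577.5 358.6   0. ]
tray [ 658. -117.    0.]
scene cam at [ 861.1 -419.1  772.1]
red [331.4 177.6] [330 176   4   4  13] xy [[590.7  80.  148.5]]
red [350.1 139.1] [348 138   5   3  10] xy [[571.4 200.8 148.5]]
lid [ 313  154   66   49 1831] ((597.8939819335938, 128.5175323486328), 71.10029602050781)
bar [340 155  12  18  83] [597.9 127.8] [51.   8.9] -1.4297805693765209
bar [330 150  17   6  62] [564.8 150.6] [36.3 15.1] 0.6620034752968129
jar [747.9  42.3   0. ]
cup [571.3 365.8   0. ]
tray [ 648.3 -109.5    0. ]
```

```bash
python3 -m inch '[[[0.3,-0.3,0],0,1],[[0.69,-0.68,0],0,1],[[0.69,-0.68,0],0,1],[[0.69,-0.68,0],0,1],[[0.69,-0.68,0],0,1],[[0.69,-0.68,0],0,1],[[0.69,-0.68,0],0,1],[[0.69,-0.68,0],0,1],[[0.69,-0.68,0],0,1],[[0.69,-0.68,0],0,1]]'; python3 -m inch '[[[0.69,-0.68,0],0,1],[[0.69,-0.68,0],0,1],[[0.69,-0.68,0],0,1],[[0.69,-0.68,0],0,1],[[0.69,-0.68,0],0,1],[[0.4,-0.34,0],0,1],[[0,0,0],-1,1],[[0,0,0],-1,1],[[0,0,0],-1,1],[[0,0,0],-1,1]]'; python3 -m inch '[[[0,0,0],-1,1],[[0,0,0],-1,1],[[0,0,0],-1,1],[[0,0,0],-0.28,1],[[0,0,0],0,1],[[0,0,0],0,1],[[0,0,0],0,1],[[0,0,0],0,1],[[0,0,0],0,1],[[0,0,0],0,1]]'
```

```text
t: 2.65
eef_pos: [444.3, -113.8, 214.9]
tcp_rot: [3.141, -0.001, 0.296]
ft_force: [1.3, -0.6, 0.0]
opening: 0.023
grip_force: 0.0
t: 3.9
eef_pos: [599.1, 166.5, 214.6]
tcp_rot: [3.142, 0.0, 0.648]
ft_force: [-0.2, -0.3, 0.4]
opening: 0.006
grip_force: 0.0
t: 5.15
eef_pos: [599.1, 166.5, 214.6]
tcp_rot: [3.141, 0.0, 0.931]
ft_force: [0.3, -0.1, -0.2]
opening: 0.005
grip_force: 0.0
```

```bash
python3 -m inch '[[[0.04,0,0.25],0,1],[[0,0,0.4],0,1],[[0,0,0.3],0,1],[[0,0,0.07],0,1],[[0,0,0],0,1],[[0,-0.05,0],0,1],[[0,-0.1,0],0,1],[[0,-0.1,0],0,1],[[0,-0.1,0],0,1],[[0,-0.1,0],0,1]]'; python3 -m inch '[[[0,-0.1,0],0,1],[[0,-0.1,0],0,1],[[0,-0.1,0],0,1],[[0,-0.1,0],0,1],[[0,-0.1,0],0,1],[[0,0,0],0,1],[[0,0,0],0,1],[[0,0,0],0,1],[[0,0,0],0,1],[[0,0,0],0,1]]'; python3 - <<'E'
from h import *
p=eyes.read_camera("top"); I=p["pixels"].astype(int); r,g,b=I[...,0],I[...,1],I[...,2]
p2=eyes.read_camera("scene"); I2=p2["pixels"].astype(int); R,G,B=I2[...,0],I2[...,1],I2[...,2]
for c,s,m in blobs(p,(r>g+40)&(r>b+40),(170,250,230,350)): print(c,s,onz(p,[c],163.5))
for c,s,m in blobs(p2,(R>G+40)&(R>B+40),(120,250,290,400)): print(c,s,onz(p2,[c],163.5))
a=np.hstack([cv2.resize(p["pixels"][160:250,230:350],None,fx=3,fy=3),cv2.resize(p2["pixels"][110:200,290:410],None,fx=3,fy=3)])
cv2.imwrite("pics/a1.png",a[:,:,::-1])
E
```

```text
t: 6.4
eef_pos: [579.0, 183.8, 154.1]
tcp_rot: [3.14, 0.0, 0.931]
ft_force: [1.0, -6.9, 3.3]
opening: 0.006
grip_force: 3.2
t: 7.65
eef_pos: [554.7, 202.3, 153.3]
tcp_rot: [-3.141, 0.0, 0.931]
ft_force: [0.9, 1.2, 2.3]
opening: 0.005
grip_force: 1.1
[307.34615385 195.19230769] [305 192   5   7  26] [[594.97290823  67.71393142 163.5       ]]
[331.8125 177.6875] [330 176   5   4  16] [[598.02265719  68.27233203 163.5       ]]
```

View pics/a1.png

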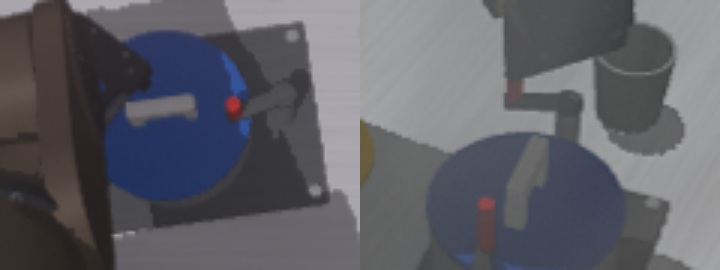

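The left arm has swung clear: in the scene crop it points away from the lid, and its peg is under the finger. I'll do the right arm next.

```bash
python3 -m inch '[[[0,0.05,-0.3],0,1],[[0,0,-0.5],0,1],[[-0.2,0.43,0],0,1],[[-0.25,0.5,0],0,1],[[-0.25,0.5,0],0,1],[[-0.23,0.4,0],0,1],[[0,0,0],0,1],[[0,0,0.3],0,1],[[0,0,0.4],0,1],[[0,0,0.1],0,1]]'; python3 -m inch '[[[0,0,0],0,1],[[-0.05,0,0],0,1],[[-0.1,0,0],0,1],[[-0.1,0,0],0,1],[[-0.1,0,0],0,1],[[-0.1,0,0],0,1],[[-0.1,0,0],0,1],[[-0.1,0,0],0,1],[[-0.1,0,0],0,1],[[-0.1,0,0],0,1]]'; python3 -m inch '[[[-0.1,0,0],0,1],[[-0.05,0,0],0,1],[[0,0,0],0,1],[[0,0,0],0,1],[[0.1,0,-0.3],0,1],[[0,0,-0.5],0,-1],[[0,0,0],-1,-1],[[0,0,0],-1,-1],[[0,0,0],-1,-1],[[0,0,0],-1,-1]]'
```

```text
t: 9.0
eef_pos: [610.8, 91.1, 152.0]
tcp_rot: [-3.139, 0.002, 0.932]
ft_force: [-0.2, 0.1, -0.7]
opening: 0.007
grip_force: 0.0
t: 10.25
eef_pos: [582.2, 48.8, 153.7]
tcp_rot: [3.14, -0.001, 0.931]
ft_force: [3.7, 1.6, 0.8]
opening: 0.009
grip_force: 1.7
t: 11.5
eef_pos: [579.0, 46.5, 201.1]
tcp_rot: [-3.14, 0.001, 1.283]
ft_force: [-0.2, -0.3, 0.5]
opening: 0.476
grip_force: 0.0
```

```bash
python3 -m inch '[[[0,0,0],-1,-1],[[0,0,0],-1,-1],[[0,0,0],-1,-1],[[0,0,0],-1,-1],[[0,0,0],-1,-1],[[0.3,0.1,0],0,-1],[[0.4,0.2,0],0,-1],[[0.4,0.15,0],0,-1],[[0.2,0.06,0],0,-1],[[0,0,0],0,-1]]'; python3 - <<'E'
from h import *
np.set_printoptions(precision=1,suppress=True)
p2=eyes.read_camera("scene"); pw=eyes.read_camera("wrist"); print(env.state()['eef_pos'])
for p in (p2,pw):
    I=p["pixels"].astype(int); r,g,b=I[...,0],I[...,1],I[...,2]
    for c,s,m in blobs(p,(r>g+40)&(r>b+40),(0,400,0,640),4): print("red",c,s,onz(p,[c],163.5))
for k in blobs(pw,(lambda I:(I[...,2]>I[...,0]+40)&(I[...,2]>I[...,1]+25))(pw["pixels"].astype(int)),(0,400,0,640),2): print(k[:2])
d=eyes.spot_point("handle",pw); print([(x["score"],onz(pw,[x["centre"][::-1]],140)) for x in d])
a=np.hstack([cv2.resize(p2["pixels"][110:260,270:420],(400,400)),cv2.resize(pw["pixels"],(400,250)).repeat(1,0) if 0 else cv2.copyMakeBorder(cv2.resize(pw["pixels"],(400,250)),0,150,0,0,cv2.BORDER_CONSTANT)])
cv2.imwrite("pics/a2.png",a[:,:,::-1])
E
```

```text
t: 12.75
eef_pos: [598.4, 129.5, 201.2]
tcp_rot: [-3.141, 0.0, 1.717]
ft_force: [0.5, -0.1, -0.8]
opening: 1.003
grip_force: 0.0
[598.5 128.3 201.3]
red [444.8 204. ] [ 415  179   62   48 1877] [[816.2 113.3 163.5]]
red [446.2 198.1] [441 194  11   9  36] [[813.9 128.4 163.5]]
red [341.4 127.9] [340 127   4   3  11] [[544.9 209.1 163.5]]
red [508.7 110.1] [  448    46   126   129 11172] [[713.  235.8 163.5]]
red [266.1 110.2] [254 101  26  19 377] [[547.3 211.  163.5]]
red [275.1 327.3] [268 318  15  20 214] [[571.   32.1 163.5]]
(array([321.4, 199.9]), array([  247,   130,   150,   143, 15625], dtype=int32))
[(0.93, array([[594.8, 133. , 140. ]])), (0.81, array([[425. , 172.4, 140. ]])), (0.75, array([[747.5, 237.5, 140. ]])), (0.56, array([[542.5, 209.9, 140. ]])), (0.28, array([[689. , 105.9, 140. ]]))]
```

View pics/a2.png

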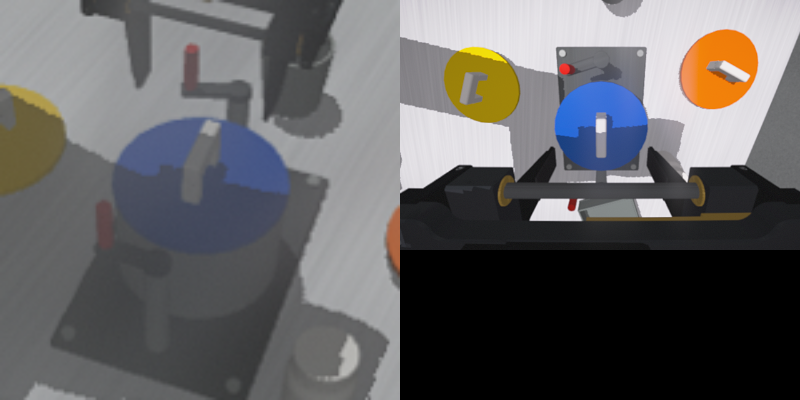

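Both arms point away from the lid, at about 1.3 rad. The red pegs are at wrist-view pixels (266,110) and (275,327), and the lid handle sits midway between the fingers. I'll descend and grip it.

```bash
python3 -m inch '[[[-0.01,-0.015,0.2],0,-1],[[0,0,0.3],0,-1],[[0,0,0.3],0,-1],[[0,0,0.3],0,-1],[[0,0,0.15],0,-1],[[0,0,0.07],0,-1],[[0,0,0],0,-1],[[0,0,0],0,0.3],[[0,0,0],0,0.6],[[0,0,0],0,1]]'; python3 -m inch '[[[0,0,0],0,1],[[0,0,0],0,1],[[0,0,0],0,1],[[0,0,0],0,1],[[0,0,0],0,1],[[0,0,0],0,1],[[0,0,0],0,1],[[0,0,0],0,1],[[0,0,0],0,1],[[0,0,0],0,1]]'
```

```text
t: 14.15
eef_pos: [598.0, 127.9, 122.5]
tcp_rot: [3.141, 0.0, 1.717]
ft_force: [-0.3, 0.8, -1.1]
opening: 0.743
grip_force: 0.0
t: 15.4
eef_pos: [597.9, 127.9, 122.2]
tcp_rot: [-3.142, 0.0, 1.716]
ft_force: [0.1, 0.0, 0.9]
opening: 0.147
grip_force: 30.0
```

Gripped: the opening of 0.147 × 95 mm is about 14 mm, which matches the bar. Now a slow pull.

```bash
python3 -m inch '[[[0,0,-0.02],0,1],[[0,0,-0.02],0,1],[[0,0,-0.02],0,1],[[0,0,-0.02],0,1],[[0,0,-0.02],0,1],[[0,0,0],0,1],[[0,0,0],0,1],[[0,0,0],0,1],[[0,0,0],0,1],[[0,0,0],0,1]]'
```

```text
t: 16.65
eef_pos: [598.0, 127.9, 128.6]
tcp_rot: [3.141, 0.0, 1.717]
ft_force: [-4.9, -0.5, 1.3]
opening: 0.147
grip_force: 30.0
```

```bash
python3 - <<'E'
from h import *
s=env.state(); print(s['ft_force'],s['moment'])
p=eyes.read_camera("scene"); print([d["centre"] for d in eyes.spot_point("handle",p)],[d["centre"] for d in eyes.spot_point("lid",p)])
c=np.array([597.9,128])
for z in (140,146,100,106): print(z,proj(p,[[*c,z]]))
cv2.imwrite("pics/a3.png",cv2.resize(p["pixels"][110:260,270:420],(600,600),interpolation=cv2.INTER_CUBIC)[:,:,::-1])
E
```

```text
[-4.85145407 -0.52205137  1.30913326] [-0.23507166  0.77895849 -0.04749334]
[[161.9, 344.9], [151.2, 260.2], [192.4, 449.3]] [[160.0, 264.2], [178.0, 342.7], [200.6, 442.9], [193.4, 309.8]]
140 [[345.36668737 166.81691108]]
146 [[345.45617517 164.82810502]]
100 [[344.790011   179.56526047]]
106 [[344.87435991 177.70785277]]
```

View pics/a3.png

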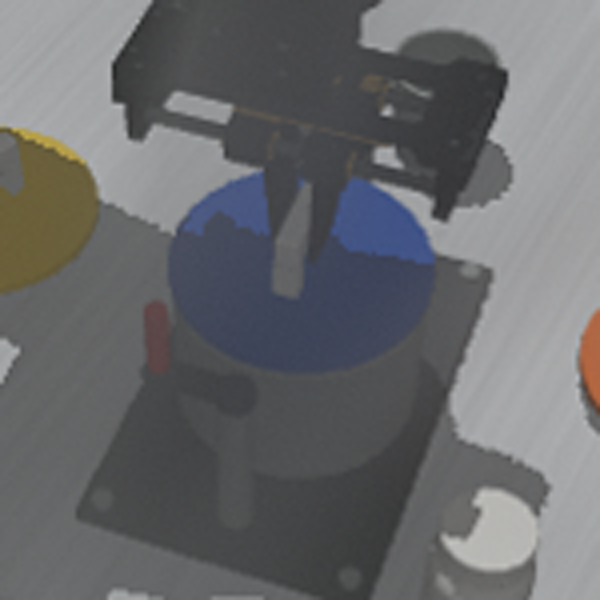

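The lid has come up with the gripper: its centre is about 2 px higher. I'll carry on to a 20 mm lift.

```bash
python3 -m inch '[[[0,0,-0.03],0,1],[[0,0,-0.04],0,1],[[0,0,-0.04],0,1],[[0,0,-0.04],0,1],[[0,0,-0.04],0,1],[[0,0,-0.04],0,1],[[0,0,0],0,1],[[0,0,0],0,1],[[0,0,0],0,1],[[0,0,0],0,1]]'; python3 - <<'E'
from h import *
s=env.state(); print(s['ft_force'],s['moment'])
p=eyes.read_camera("scene"); print([d["centre"] for d in eyes.spot_point("handle",p)],[d["centre"] for d in eyes.spot_point("lid",p)])
I=p["pixels"].astype(int); r,g,b=I[...,0],I[...,1],I[...,2]
k=blobs(p,(b>r+25)&(b>g+15),(130,230,300,390),1)[0]; print(k[1])
h=cv2.convexHull(np.argwhere(k[2])[:,::-1].astype(np.float32))
for z in (108,118,128,138): print(z,cv2.minEnclosingCircle(onz(p,h[:,0],z)[:,:2].astype(np.float32)))
t=np.linspace(0,2*np.pi,90,endpoint=False)
im=cv2.resize(p["pixels"][110:260,270:420],(600,600),interpolation=cv2.INTER_CUBIC)[:,:,::-1].copy()
for z,col in ((128,(0,255,255)),):
    for u in proj(p,np.c_[597.9+72*np.cos(t),128+72*np.sin(t),0*t+z]): cv2.circle(im,tuple(int(v) for v in (u+.5-[270,110])*4),1,col,-1)
cv2.imwrite("pics/a4.png",im)
E
```

```text
t: 18.05
eef_pos: [597.9, 127.9, 141.9]
tcp_rot: [-3.141, 0.0, 1.716]
ft_force: [0.7, 0.3, -2.0]
opening: 0.144
grip_force: 30.0
[ 0.68866402  0.26268052 -2.00715911] [-0.06837998 -0.10259885 -0.00544094]
[[156.6, 346.1], [191.3, 447.0], [151.7, 262.4]] [[201.9, 444.3], [161.5, 265.8], [208.2, 342.2]]
[ 332  150   47   47 1165]
108 ((595.25, 145.70999145507812), 72.91983795166016)
118 ((599.2537841796875, 137.20465087890625), 71.82173156738281)
128 ((603.2575073242188, 128.69931030273438), 70.72362518310547)
138 ((607.26123046875, 120.19397735595703), 69.62552642822266)
```

View pics/a4.png

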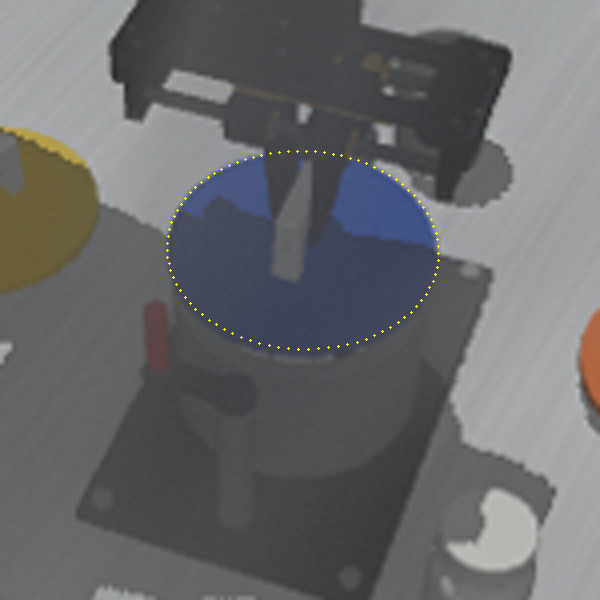

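The level outline drawn for a 20 mm lift (lid top at z = 128) fits the blue disc all round. Only the lid's weight is on the wrist, and a gap shows at the front near (300,355). I'm handing in.

```bash
python3 -c "
from cell import env
print(env.job_done())"
```

```text
the job is handed in; nothing more can be done
None
```

I swung both retaining arms clear (about 1.3 rad), broke the seal, and handed in with the lid still gripped, level and about 20 mm above the rim, at about 18 s of the 54 s allowed; the verdict was not shown.

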